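# Lock the shaker platform with its linch pin

## Task

Lock the platform on the bench shaker: push the loose linch pin fully home through the hole of the upright tongue, head on the robot's side, then flip its sprung ring over the tongue and press it down until it snaps under the pin's end, and let go. Do it gently, pushing the pin with no more than about 15 N and pressing the ring with no more than about 15 N, and leave the jar, the cup and the tape where they stand.

Things in the scene. Friction and masses are not known exactly. Their poses are not given: they have to be found in the camera images.
- hole (a point): NOMINAL centre of the square hole (11.5 mm, straight through) on the entry face of the upright aluminium tongue; x along the hole, the way the pin is pushed, z up. Rides on the shaker's housing. The tongue is clamped in a slot: its true entry face lies up to 12 mm before or behind this point along x, which is not measured: find it by feel. In y and z the hole is centred here.
- pin_grip (a point): Centre of the steel linch pin's upright grip plate, 32 mm long (x), 12 thick (y), 26 high (z). Axes: the pin's, x toward the nose, z up. The pin lies on its flat underside, 13 mm below; about 190 g. From here: shoulder (comes to rest on the tongue) x +30; shank axis z -8; nose end x +56.5; ring hinge (along y) x +25, z -2. Head block behind the shoulder: 24 mm wide, 10 long, top z +2.
- pin_shank (a point): Point on the axis of the pin's square shank (10 x 10 mm, tapering over its last part to an 8 mm round nose), 10 mm ahead of the shoulder and 16.5 mm behind the nose end; axes as the pin's. When the pin is home this point is 10 mm past the tongue's entry face.
- ring (a joint): Ring angle, rad: 0 stands straight up from the head, 1.57 lies forward along the pin, 1.98 shut stop, snapped under the nose. 4 mm wire bow, 42 mm wide, cross bar 32 mm from the hinge, with a flat thumb tab (18 mm wide, 3.5 thick) out to 48 mm. Stays where left. From 1.6 to 1.9 the sprung bow rides over the nose (some newtons down on the tab). Passes the tongue only with the pin home to 2 mm.
- jar: Bystander: brown sample jar with white lid, 53 mm across, 70 mm tall; origin at the centre of its underside.
- cup: Bystander: plain steel cup, 64 mm across, 75 mm tall; origin at the centre of its underside.
- tape: Bystander: roll of brown tape lying flat, 94 mm across, 48 mm tall; origin at the centre of its underside.
- shaker: Fixed bench shaker, grey housing 130 mm square with a 148 mm square aluminium platform, top 40 mm above the worktop and 34 mm below the hole's centre. Origin at the centre of its underside, x as the hole's. Carries the tongue: 26 mm wide (y), 20 thick (x), its top edge 11 mm above the hole's centre; it does not yield.
- pin: The linch pin with its ring; origin on the shank axis at the shoulder, x toward the nose, z up. It starts to the right of the shaker; the tall viscometer (head about 0.63 m ahead of the base, y -0.06) stands behind the straight way between them, so carry the pin past on the robot's side, over the tape.
There are look-alikes about, which are no part of the job. What is shaped like the pin but turquoise or yellow is not meant.

How it is judged:
By the outcome, as a careful person would: the job done as asked, in the order asked, and still so for the second after the job is handed in, with the robot touching nothing.
It also fails if it takes over 67 s, if anything falls off the work surface, if the arm or the gripper's body presses on something with over 40 N, if the wrist force passes 120 N, or if a joint passes its speed limit or range.

## Robot

A 7-joint arm with a two-finger parallel gripper is mounted at the origin on a cart in front of the work surface, level with it; the furniture and walls round the work are solid. World frame = base frame: x ahead of the robot, y to its left, z up, the work surface at z = 0. Lengths are in mm, angles in rad, forces in N, time in s.
With the tool pointing down it reaches from about 400 to 875 mm from the base axis. Payload 4.4 kg.
Tool frame: the origin (TCP) lies midway between the tips of the shut fingers; the grasp point (between the pads) lies 19 mm behind it; z points along the fingers, y is the line along which they close (so a half turn about z gives the same grasp; the last joint's range is limited). The gripper opens to 85 mm and grips with 20 to 120 N. Pads are 22 mm wide; open, the fingers measure 114 mm over their backs; the gripper's body (76 mm by 85 mm) begins 54 mm behind the grasp point. The pads swing forward as they close: fully open they stand 13 mm farther back than shut.
Start: joints at [-1.305, 0.628, 0.038, 1.517, -0.027, 0.996, -0.02], TCP at [211.711, 614.57, 231.313] pointing down, gripper open.
Joint ranges: [-3.06, 3.06], [-0.37, 2.12], [-1.25, 1.32], [0.18, 2.47], [-1.1, 4.24], [0.23, 1.98], [-2.94, 2.94]. Speed limits (rad/s): [2.57, 2.57, 3.14, 3.14, 3.14, 3.14, 3.14].

## Interface

Orientations are given as [roll, pitch, yaw] about the fixed x, y, z axes, in that order (R = Rz(yaw) Ry(pitch) Rx(roll)).
In Python, from cell import read_state, get_image, finish_job gives the robot as it stands.
- The arm moves only by the tool send_rows, never from a script. Its argument "series" is a list of rows, each an object of numbers: "ax", "ay", "az": the turn, a rotation vector about the tool's x, y, z in rad; "dx", "dy", "dz": the shift along the tool's x, y, z in cm; "hand": the closure, from 0 (fully open) to 1 (shut). In form: [{"ax": .., "ay": .., "az": .., "dx": .., "dy": .., "dz": .., "hand": ..}, ...]. A call has 1 to 10 rows; each row is the pose to reach, as a shift and turn from the pose commanded when the call began, along the tool's axes at that moment; what a row does not reach only later rows make up. A row lasts 1/10 s, in which the tool goes at most 50 mm and 8.59 degrees, less where a joint would pass 70% of its speed; a pose out of reach is approached as far as the arm can. A call with a gripper value outside its range is refused whole. The fingers move at their own pace and stop on an object; the grip force is fixed at half the most. Time passes only in rows, so rows that repeat a pose let the fingers close. It gives the time, the measured TCP pose, the force, the opening and the grip force at its end, in the units of the state.
- read_state(): the state, without advancing time (a new reading comes with each control period).
- get_image(name): name is "scene" or "side" or "wrist"; returns a dict with "pixels" (420x560x3 uint8, red, green, blue), "mtx" (3x3 intrinsics, pixels), "R" (3x3) and "t" (3): a world point X has camera coordinates R X + t. Camera axes: x right, y down, z forward; pixel columns grow to the right and rows downward; lengths in mm; the calibration is good to about 2 mm. A picture is of the moment at which its call begins. There is no depth.
- finish_job(): hands the job in; it is judged then, once.
The state is a dict: "clock": time; "qpos": joint angles; "qd": joint speeds; "tau": joint torques, N m; "eef_pos": TCP position; "tool_rot": TCP orientation; "force": force on the tool from outside, world axes, zero at the start; "torque": the same for the moment, N m; "width": finger opening in mm; "gripper_force": force on a finger pad.
Only numpy, scipy, OpenCV 4.12 (cv2) and the standard library are available. Lean on these libraries where they do the work, as an engineer would, in place of code of your own. Each camera call takes 0.05 s, during which the arm holds its last target. There are 200 camera calls.

## Working session

There is one attempt and no reset: what is moved stays moved. The work goes in short steps, Python scripts to look and compute and a tool call to move; the robot and the scene stay as the last step left them, time stands still between calls to the robot, and variables do not carry over. Pictures are saved under pics/ and viewed, at most 11 in all, crops included, and the job is handed in when it is done.

Besides the shell and the picture viewer there is one more tool, called after "Emit:" by a JSON object that holds its "name" and its "arguments", one argument or row to a line. send_rows: Moves the arm, as the interface text tells. Its arguments: {"type":"object","properties":{"series":{"type":"array","items":{"type":"object","properties":{"ax":{"type":"number"},"ay":{"type":"number"},"az":{"type":"number"},"dx":{"type":"number"},"dy":{"type":"number"},"dz":{"type":"number"},"hand":{"type":"number"}}}}},"required":["series"]}

```bash
mkdir -p pics
cat > h.py <<'E'
import numpy as np,cv2,json
from cell import read_state,get_image,finish_job
from scipy.spatial.transform import Rotation as Ro
def snap(n,f):
    d=get_image(n); cv2.imwrite(f'pics/{f}.png',d['pixels'][:,:,::-1]); np.savez(f'pics/{f}.npz',**{k:np.array(d[k]) for k in('pixels','mtx','R','t')}); return d
def ld(f): return np.load(f'pics/{f}.npz')
def proj(d,X):
    c=np.array(d['R'])@np.array(X,float)+np.array(d['t']); p=np.array(d['mtx'])@c; return p[:2]/p[2]
def ray(d,uv):
    R=np.array(d['R']);o=-R.T@np.array(d['t']);v=R.T@np.linalg.inv(np.array(d['mtx']))@np.array([uv[0],uv[1],1.]);return o,v
def onz(d,uv,z):
    o,v=ray(d,uv);return o+v*(z-o[2])/v[2]
def tri(obs):
    A=0;b=0
    for d,uv in obs:
        o,v=ray(d,uv);v=v/np.linalg.norm(v);P=np.eye(3)-np.outer(v,v);A=A+P;b=b+P@o
    return np.linalg.solve(A,b)
E
python3 - <<'E'
from h import *
a=snap('scene','s0');b=snap('side','d0')
cv2.imwrite('pics/both.png',cv2.resize(np.vstack([a['pixels'],b['pixels']])[:,:,::-1],None,fx=.7,fy=.7))
for d in(a,b): print(np.round(-np.array(d['R']).T@np.array(d['t'])),np.round(d['R'],2).tolist(),d['mtx'][0][0])
s=read_state();print(s)
E
```

```text
[  82. -551.  946.] [[0.75, -0.66, -0.02], [-0.51, -0.56, -0.66], [0.42, 0.5, -0.75]] 423.72145543928536
[  65. -862.  910.] [[0.88, -0.48, 0.01], [-0.29, -0.57, -0.77], [0.37, 0.67, -0.64]] 489.93735743786
{'clock': 0.1, 'qpos': array([-1.30481801,  0.62927759,  0.03844647,  1.51825108, -0.02699171,
        0.99629303, -0.0199925 ]), 'qd': array([ 0.00056844, -0.00240029, -0.00118799, -0.00250354, -0.00085542,
       -0.00114987,  0.00056024]), 'tau': array([ 2.12778956e-03, -5.64534009e+01,  1.22989174e+00, -1.93973207e+01,
        1.11757513e-02,  5.51772522e-03,  6.80051855e-06]), 'eef_pos': array([211.51573776, 614.0399842 , 230.47096122]), 'tool_rot': array([-3.13988184e+00,  2.60732125e-05,  2.80982538e+00]), 'force': array([ 0.32549323, -1.23853569, -0.98728434]), 'torque': array([-0.01421429, -0.01113618, -0.00850803]), 'gripper_force': 0.0, 'width': 85.25472156663936}
```

View pics/s0.png

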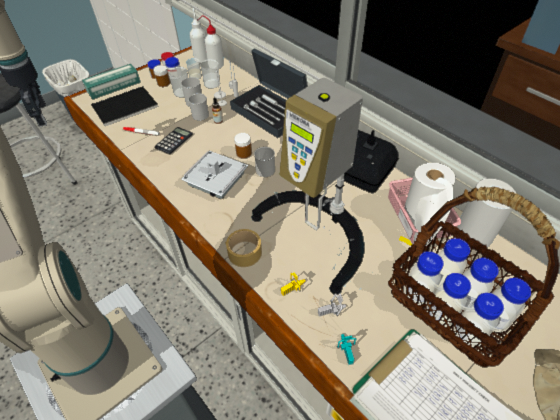

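View pics/d0.png

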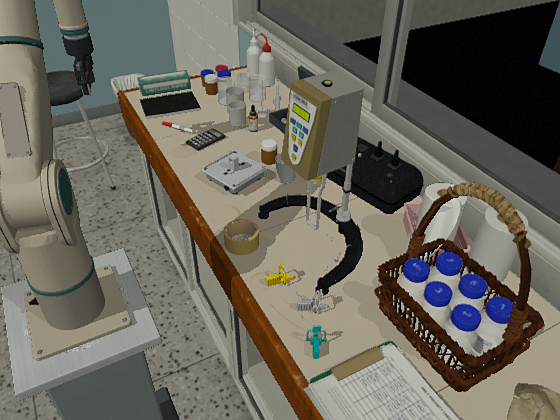

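Both views show three pin shapes: yellow at scene (294,284), turquoise at (348,346) and bare steel at (333,305), which is side (312,303). The steel one is the pin. The shaker is at scene (215,173), side (235,172). Next is a close crop of the pin and the shaker from both cameras.

Run:
```python
from h import *
a=ld('s0')['pixels'][:,:,::-1];b=ld('d0')['pixels'][:,:,::-1]
c=lambda i,x,y,w,h,f:cv2.resize(i[y:y+h,x:x+w],None,fx=f,fy=f,interpolation=cv2.INTER_CUBIC)
top=np.hstack([c(a,310,285,50,40,8),c(b,287,280,50,40,8)])
bot=np.hstack([c(a,175,145,80,56,5),c(b,195,145,80,56,5)])
cv2.imwrite('pics/c1.png',np.vstack([top,bot]))
```

```text
(no output)
```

View pics/c1.png

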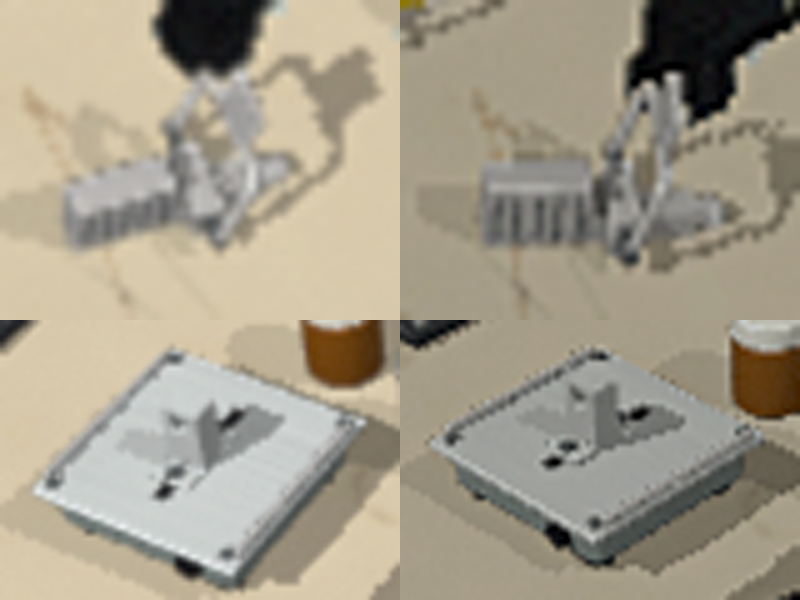

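Run:
```python
from h import *
a=ld('s0');b=ld('d0')
S=lambda x,y:(310+x/8-.5,285+y/8-.5);D=lambda x,y:(287+(x-400)/8-.5,280+y/8-.5)
s=lambda x,y:(175+x/5-.5,145+(y-320)/5-.5);q=lambda x,y:(195+(x-400)/5-.5,145+(y-320)/5-.5)
n=lambda v:np.round(v,1)
print('plate',n(tri([(a,S(121,191)),(b,D(538,177))])),n(onz(a,S(121,191),26)),n(onz(b,D(538,177),26)))
print('nose',n(tri([(a,S(288,165)),(b,D(728,212))])),n(onz(a,S(288,165),5)),n(onz(b,D(728,212),5)))
P=[s(172,350),s(365,425),s(237,578),s(35,490)];Q=[q(600,350),q(765,437),q(597,540),q(430,440)]
A=np.array([onz(a,p,40) for p in P]);B=np.array([onz(b,p,40) for p in Q])
print(n(A),n(B),n(A.mean(0)),n(B.mean(0)))
for i in range(4):print(n(tri([(a,P[i]),(b,Q[i])])),np.linalg.norm(A[i]-A[i-1]),np.linalg.norm(B[i]-B[i-1]))
# tongue top tip
print('tongue top', n(onz(a,s(213,402),85)),n(onz(b,q(612,383),85)))
```

```text
plate [ 464.5 -247.3   32.9] [ 465.5 -245.1   26. ] [ 469.6 -242.2   26. ]
nose [ 519.2 -266.6    7.3] [ 518.5 -265.9    5. ] [ 522.1 -264.8    5. ]
[[578.6 395.6  40. ]
 [627.4 256.2  40. ]
 [491.6 204.3  40. ]
 [443.2 346.   40. ]] [[581.2 397.8  40. ]
 [631.8 260.3  40. ]
 [495.9 211.   40. ]
 [446.  351.9  40. ]] [535.2 300.5  40. ] [538.7 305.2  40. ]
[578.  392.6  43.2] 144.15593545653257 142.739729561271
[625.2 250.4  47.1] 147.72297900410524 146.48737936810753
[486.9 192.6  54.5] 145.3632301401407 144.53154694879194
[439.  332.9  53.4] 149.66542509055176 149.53427950933235
tongue top [545.2 293.2  85. ] [545.9 295.7  85. ]
```

Emit:
{"name": "send_rows", "arguments": {
  "series": [
    {"dx":-37.7,"dy":-36.1},
    {"dx":-37.7,"dy":-36.1},
    {"dx":-37.7,"dy":-36.1},
    {"dx":-37.7,"dy":-36.1},
    {"dx":-37.7,"dy":-36.1},
    {"dx":-37.7,"dy":-36.1},
    {"dx":-37.7,"dy":-36.1},
    {"dx":-37.7,"dy":-36.1},
    {"dx":-37.7,"dy":-36.1},
    {"dx":-37.7,"dy":-36.1}
  ]
}}

```text
invalid input at $.series[0]: expected keys ax, ay, az, dx, dy, dz, hand
```

```bash
cat >> h.py <<'E'
def go(X,yaw,pitch=0.,off=(0,0,0)):
    s=read_state(); R=Ro.from_euler('xyz',s['tool_rot']); T=Ro.from_euler('xyz',[np.pi,pitch,yaw])
    d=R.inv().apply(np.array(X,float)-s['eef_pos'])/10; r=(R.inv()*T).as_rotvec()
    print('clk',s['clock'],'pos',np.round(s['eef_pos'],1),'rot',np.round(s['tool_rot'],3),'w',round(s['width'],1),'F',np.round(s['force'],1),'q',np.round(s['qpos'],2))
    print('d cm',np.round(d,2),'a',np.round(r,3))
E
python3 -c "
from h import *
go([440,-215,200],2.80)"
```

```text
clk 0.1 pos [211.5 614.  230.5] rot [-3.14  0.    2.81] w 85.3 F [ 0.3 -1.2 -1. ] q [-1.3   0.63  0.04  1.52 -0.03  1.   -0.02]
d cm [-48.61 -70.94   3.17] a [-0.002  0.     0.01 ]
```

Emit:
{"name": "send_rows", "arguments": {
  "series": [
    {"ax":0,"ay":0,"az":0,"dx":-37.7,"dy":-36.1,"dz":0,"hand":0},
    {"ax":0,"ay":0,"az":0,"dx":-37.7,"dy":-36.1,"dz":0,"hand":0},
    {"ax":0,"ay":0,"az":0,"dx":-37.7,"dy":-36.1,"dz":0,"hand":0},
    {"ax":0,"ay":0,"az":0,"dx":-37.7,"dy":-36.1,"dz":0,"hand":0},
    {"ax":0,"ay":0,"az":0,"dx":-37.7,"dy":-36.1,"dz":0,"hand":0},
    {"ax":0,"ay":0,"az":0,"dx":-37.7,"dy":-36.1,"dz":0,"hand":0},
    {"ax":0,"ay":0,"az":0,"dx":-37.7,"dy":-36.1,"dz":0,"hand":0},
    {"ax":0,"ay":0,"az":0,"dx":-37.7,"dy":-36.1,"dz":0,"hand":0},
    {"ax":0,"ay":0,"az":0,"dx":-37.7,"dy":-36.1,"dz":0,"hand":0},
    {"ax":0,"ay":0,"az":0,"dx":-37.7,"dy":-36.1,"dz":0,"hand":0}
  ]
}}

```text
clock: 1.1
eef_pos: [440.9, 168.1, 231.2]
tool_rot: [3.142, -0.0, 2.81]
force: [1.0, -0.1, -0.1]
width: 85.1
gripper_force: 0.0
```

```bash
python3 -c "
from h import *
go([440,-215,200],2.80)"
```

```text
clk 1.1 pos [440.9 168.1 231.2] rot [ 3.142 -0.     2.81 ] w 85.1 F [ 1.  -0.1 -0.1] q [-0.48  0.38  0.08  2.   -0.04  0.77  0.86]
d cm [-12.38 -36.25   3.12] a [ 0.   -0.    0.01]
```

Emit:
{"name": "send_rows", "arguments": {
  "series": [
    {"ax":0,"ay":0,"az":0,"dx":-12.4,"dy":-36.0,"dz":3,"hand":0},
    {"ax":0,"ay":0,"az":0,"dx":-12.4,"dy":-36.0,"dz":3,"hand":0},
    {"ax":0,"ay":0,"az":0,"dx":-12.4,"dy":-36.0,"dz":3,"hand":0},
    {"ax":0,"ay":0,"az":0,"dx":-12.4,"dy":-36.0,"dz":3,"hand":0},
    {"ax":0,"ay":0,"az":0,"dx":-12.4,"dy":-36.0,"dz":3,"hand":0},
    {"ax":0,"ay":0,"az":0,"dx":-12.4,"dy":-36.0,"dz":3,"hand":0},
    {"ax":0,"ay":0,"az":0,"dx":-12.4,"dy":-36.0,"dz":3,"hand":0},
    {"ax":0,"ay":0,"az":0,"dx":-12.4,"dy":-36.0,"dz":3,"hand":0},
    {"ax":0,"ay":0,"az":0,"dx":-12.4,"dy":-36.0,"dz":3,"hand":0},
    {"ax":0,"ay":0,"az":0,"dx":-12.4,"dy":-36.0,"dz":3,"hand":0}
  ]
}}

```text
clock: 2.1
eef_pos: [439.9, -211.1, 200.9]
tool_rot: [3.141, -0.001, 2.808]
force: [-0.4, 1.3, -0.7]
width: 85.1
gripper_force: 0.0
```

```bash
python3 -c "
from h import *
d=snap('wrist','w1');go([466,-244,90],2.79)
print(proj(d,[466,-244,26]))
cv2.imwrite('pics/w1b.png',cv2.resize(d['pixels'][:,:,::-1],None,fx=1.4,fy=1.4))"
```

```text
clk 2.15 pos [ 440.2 -209.9  201. ] rot [ 3.141e+00 -1.000e-03  2.810e+00] w 85.4 F [-0.3  0.2 -0.8] q [ 0.31  0.44  0.11  2.   -0.08  0.71  1.71]
d cm [-3.56 -2.4  11.09] a [ 0.001 -0.001  0.02 ]
[255.59666523 225.06731351]
```

View pics/w1b.png

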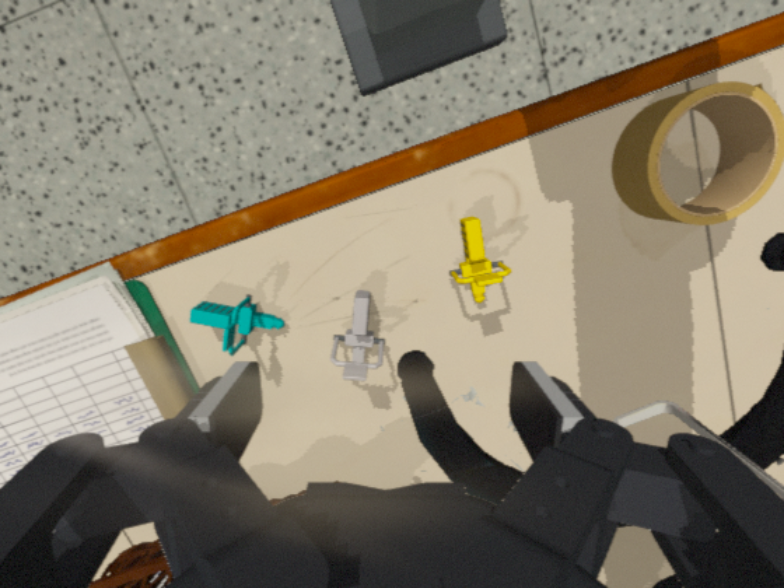

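```bash
python3 -c "
from h import *
d=ld('w1');g=d['pixels'][195:290,220:310,::-1]
cv2.imwrite('pics/w1c.png',cv2.resize(g,None,fx=6.2,fy=6.2,interpolation=cv2.INTER_CUBIC))
for u in [(363,292),(359,336),(482,262)]: print(onz(d,(u[0]/1.4,u[1]/1.4),26).round(1))"
```

```text
[ 449.3 -233.5   26. ]
[ 483.1 -249.3   26. ]
[ 457.  -138.3   26. ]
```

View pics/w1c.png

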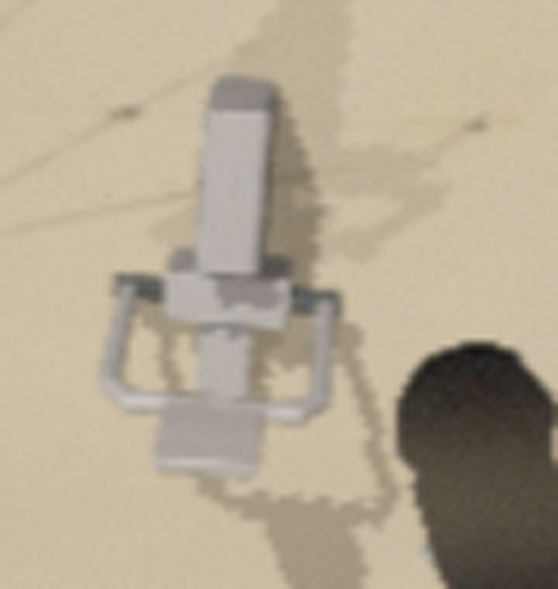

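```bash
python3 -c "
from h import *
d=ld('w1')
f=lambda x,y:onz(d,(220+(x+.5)/6.2-.5,195+(y+.5)/6.2-.5),26)
c=np.array([f(*p) for p in [(210,108),(272,110),(198,270),(262,274)]]);print(c.round(1),c.mean(0))
v=c[2]+c[3]-c[0]-c[1];print(v/2,np.arctan2(v[1],v[0]))
y=np.arctan2(v[1],v[0])+np.pi
for z in(100,6):go([*c.mean(0)[:2],z],y)"
```

```text
[[ 450.9 -241.    26. ]
 [ 454.9 -230.6   26. ]
 [ 479.1 -253.8   26. ]
 [ 483.7 -242.9   26. ]] [ 467.16648962 -242.08540097   26.        ]
[ 28.5074923  -12.52322126   0.        ] -0.41391673056950906
clk 2.15 pos [ 440.2 -209.9  201. ] rot [ 3.141e+00 -1.000e-03  2.810e+00] w 85.4 F [-0.3  0.2 -0.8] q [ 0.31  0.44  0.11  2.   -0.08  0.71  1.71]
d cm [-3.61 -2.18 10.09] a [ 0.001 -0.001  0.082]
clk 2.15 pos [ 440.2 -209.9  201. ] rot [ 3.141e+00 -1.000e-03  2.810e+00] w 85.4 F [-0.3  0.2 -0.8] q [ 0.31  0.44  0.11  2.   -0.08  0.71  1.71]
d cm [-3.62 -2.18 19.49] a [ 0.001 -0.001  0.082]
```

Emit:
{"name": "send_rows", "arguments": {
  "series": [
    {"ax":0,"ay":0,"az":0.082,"dx":-3.6,"dy":-2.2,"dz":4,"hand":0.4},
    {"ax":0,"ay":0,"az":0.082,"dx":-3.6,"dy":-2.2,"dz":8,"hand":0.4},
    {"ax":0,"ay":0,"az":0.082,"dx":-3.6,"dy":-2.2,"dz":10,"hand":0.4},
    {"ax":0,"ay":0,"az":0.082,"dx":-3.6,"dy":-2.2,"dz":10,"hand":0.4},
    {"ax":0,"ay":0,"az":0.082,"dx":-3.6,"dy":-2.2,"dz":10,"hand":0.4}
  ]
}}

```text
clock: 2.65
eef_pos: [467.7, -241.9, 101.6]
tool_rot: [3.141, -0.0, 2.73]
force: [0.1, 0.3, -0.4]
width: 51.0
gripper_force: 0.0
```

```bash
python3 -c "
from h import *
d=snap('wrist','w2');go([467.2,-242.1,4],2.728)
cv2.imwrite('pics/w2b.png',cv2.resize(d['pixels'][150:420,120:480,::-1],None,fx=2.2,fy=2.2))"
```

```text
clk 2.7 pos [ 468.3 -242.4  102.4] rot [3.141e+00 1.000e-03 2.730e+00] w 51.4 F [0.1 0.2 0.3] q [ 0.36  0.65  0.1   1.98 -0.13  0.52  1.71]
d cm [ 0.13 -0.02  9.84] a [0.    0.001 0.002]
```

View pics/w2b.png

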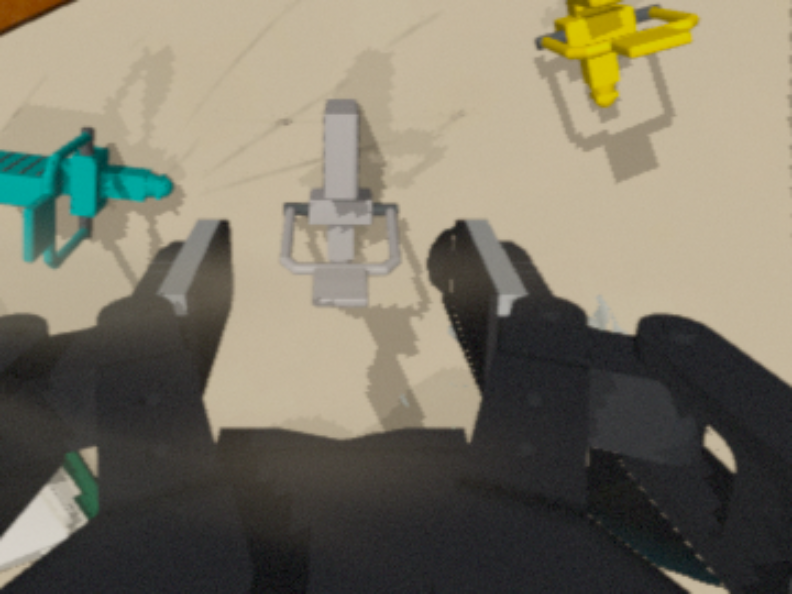

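The pin stands upright in the picture, midway between the fingers: plate at (341,150), finger mid-column about 345. I'm going down and gripping it.

Emit:
{"name": "send_rows", "arguments": {
  "series": [
    {"ax":0,"ay":0,"az":0,"dx":0.1,"dy":0,"dz":4,"hand":0.4},
    {"ax":0,"ay":0,"az":0,"dx":0.1,"dy":0,"dz":7,"hand":0.4},
    {"ax":0,"ay":0,"az":0,"dx":0.1,"dy":0,"dz":9,"hand":0.4},
    {"ax":0,"ay":0,"az":0,"dx":0.1,"dy":0,"dz":9.7,"hand":0.4},
    {"ax":0,"ay":0,"az":0,"dx":0.1,"dy":0,"dz":9.7,"hand":0.6},
    {"ax":0,"ay":0,"az":0,"dx":0.1,"dy":0,"dz":9.7,"hand":0.8},
    {"ax":0,"ay":0,"az":0,"dx":0.1,"dy":0,"dz":9.7,"hand":1},
    {"ax":0,"ay":0,"az":0,"dx":0.1,"dy":0,"dz":9.7,"hand":1},
    {"ax":0,"ay":0,"az":0,"dx":0.1,"dy":0,"dz":9.7,"hand":1},
    {"ax":0,"ay":0,"az":0,"dx":0.1,"dy":0,"dz":9.7,"hand":1}
  ]
}}

```text
clock: 3.7
eef_pos: [467.6, -243.3, 6.0]
tool_rot: [3.141, 0.003, 2.728]
force: [-1.5, -0.0, 6.3]
width: 11.1
gripper_force: 59.1
```

```bash
python3 -c "
from h import *
go([467.2,-242.1,140],2.728)"
```

```text
clk 3.7 pos [ 467.6 -243.3    6. ] rot [3.141e+00 3.000e-03 2.728e+00] w 11.1 F [-1.5 -0.   6.3] q [ 0.39  0.82  0.06  2.01 -0.15  0.31  1.73]
d cm [  0.04   0.09 -13.4 ] a [0.    0.003 0.   ]
```

Emit:
{"name": "send_rows", "arguments": {
  "series": [
    {"ax":0,"ay":0,"az":0,"dx":0,"dy":0,"dz":-4,"hand":1},
    {"ax":0,"ay":0,"az":0,"dx":0,"dy":0,"dz":-8,"hand":1},
    {"ax":0,"ay":0,"az":0,"dx":0,"dy":0,"dz":-12,"hand":1},
    {"ax":0,"ay":0,"az":0,"dx":0,"dy":0,"dz":-15,"hand":1},
    {"ax":0,"ay":0,"az":0,"dx":0,"dy":0,"dz":-15,"hand":1}
  ]
}}

```text
clock: 4.2
eef_pos: [469.1, -244.3, 159.0]
tool_rot: [-3.141, 0.009, 2.728]
force: [0.4, -0.0, -2.2]
width: 10.8
gripper_force: 59.1
```

```bash
python3 -c "
from h import *
go([435,-100,155],2.728)
go([440,200,155],3.1)"
```

```text
clk 4.2 pos [ 469.1 -244.3  159. ] rot [-3.141  0.009  2.728] w 10.8 F [ 0.4 -0.  -2.2] q [ 0.34  0.56  0.13  1.94 -0.11  0.64  1.7 ]
d cm [ 8.93 11.84  0.31] a [-0.     0.009 -0.   ]
clk 4.2 pos [ 469.1 -244.3  159. ] rot [-3.141  0.009  2.728] w 10.8 F [ 0.4 -0.  -2.2] q [ 0.34  0.56  0.13  1.94 -0.11  0.64  1.7 ]
d cm [20.53 39.51  0.2 ] a [-0.002  0.009 -0.372]
```

Emit:
{"name": "send_rows", "arguments": {
  "series": [
    {"ax":0,"ay":0,"az":0,"dx":3,"dy":4,"dz":0,"hand":1},
    {"ax":0,"ay":0,"az":0,"dx":6,"dy":8,"dz":0,"hand":1},
    {"ax":0,"ay":0,"az":0,"dx":8.9,"dy":12,"dz":0,"hand":1},
    {"ax":0,"ay":0,"az":-0.05,"dx":10.5,"dy":16,"dz":0,"hand":1},
    {"ax":0,"ay":0,"az":-0.1,"dx":12.2,"dy":20,"dz":0,"hand":1},
    {"ax":0,"ay":0,"az":-0.17,"dx":13.9,"dy":24,"dz":0,"hand":1},
    {"ax":0,"ay":0,"az":-0.25,"dx":15.6,"dy":28,"dz":0,"hand":1},
    {"ax":0,"ay":0,"az":-0.33,"dx":17.3,"dy":32,"dz":0,"hand":1},
    {"ax":0,"ay":0,"az":-0.4,"dx":19,"dy":36,"dz":0,"hand":1},
    {"ax":0,"ay":0,"az":-0.45,"dx":20.5,"dy":39.5,"dz":0,"hand":1}
  ]
}}

```text
clock: 5.2
eef_pos: [436.5, 203.4, 153.7]
tool_rot: [3.142, -0.001, -3.102]
force: [-0.0, 0.3, -2.4]
width: 11.0
gripper_force: 59.1
```

```bash
python3 -c "
from h import *
go([430,255,150],3.50)"
```

```text
clk 5.2 pos [436.5 203.4 153.7] rot [ 3.142e+00 -1.000e-03 -3.102e+00] w 11.0 F [-0.   0.3 -2.4] q [-0.54  0.51  0.06  2.06 -0.06  0.58  1.17]
d cm [0.44 5.18 0.37] a [ 0.    -0.001 -0.318]
```

```bash
python3 -c "
from h import *
d=snap('wrist','w3');R=d['R'];s=read_state();T=Ro.from_euler('xyz',s['tool_rot']).as_matrix()
c=-np.array(R).T@np.array(d['t']);print('cam in tool',(T.T@(c-s['eef_pos'])).round(1),'axes',(np.array(R)@T).round(2).tolist(),d['mtx'][0][0])
# predict pixel of tongue top for candidate poses
for P in [(500,277,220),(560,299,220),(590,311,220),(620,322,240)]:
  T2=Ro.from_euler('xyz',[np.pi,0,3.50]).as_matrix();R2=np.array(R)@T@T2.T
  c2=T2@(T.T@(c-s['eef_pos']))+np.array(P);print(P,np.hypot(*P[:2]),proj(dict(R=R2,t=-R2@c2,mtx=d['mtx']),[545,294,85]))
go([590,311,220],3.50)
"
```

```text
cam in tool [  68.8   -6.7 -143.1] axes [[-0.01, 1.0, 0.01], [-0.96, -0.01, -0.27], [-0.27, -0.01, 0.96]] 297.53156490672234
(500, 277, 220) 571.6021343557072 [284.98088819 250.23899129]
(560, 299, 220) 634.8235975450189 [285.37889776 187.57180104]
(590, 311, 220) 666.9490235392807 [284.57729478 152.9502296 ]
(620, 322, 240) 698.6300881009921 [284.26277932 117.38932447]
clk 5.25 pos [436.7 211.5 153.9] rot [ 3.135e+00  1.000e-03 -3.092e+00] w 10.4 F [ 1.1  7.  -1.4] q [-0.54  0.51  0.05  2.05 -0.06  0.57  1.17]
d cm [-15.81   9.22  -6.53] a [ 0.006  0.002 -0.309]
```

Emit:
{"name": "send_rows", "arguments": {
  "series": [
    {"ax":0,"ay":0,"az":-0.1,"dx":-2,"dy":2,"dz":-3.5,"hand":1},
    {"ax":0,"ay":0,"az":-0.2,"dx":-6,"dy":4,"dz":-3.5,"hand":1},
    {"ax":0,"ay":0,"az":-0.31,"dx":-10,"dy":6,"dz":-3.5,"hand":1},
    {"ax":0,"ay":0,"az":-0.31,"dx":-13.3,"dy":8.1,"dz":-3.5,"hand":1},
    {"ax":0,"ay":0,"az":-0.31,"dx":-13.3,"dy":8.1,"dz":-3.5,"hand":1},
    {"ax":0,"ay":0,"az":-0.31,"dx":-13.3,"dy":8.1,"dz":-3.5,"hand":1}
  ]
}}

```text
clock: 5.85
eef_pos: [566.6, 286.4, 187.6]
tool_rot: [-3.141, -0.003, -2.796]
force: [-0.6, -1.0, -1.9]
width: 10.7
gripper_force: 59.3
```

```bash
python3 -c "
from h import *
d=snap('wrist','w4');go([590,311,220],3.50);print(proj(d,[545,294,85]))
cv2.imwrite('pics/w4b.png',cv2.resize(d['pixels'][90:315,150:450,::-1],None,fx=2.65,fy=2.65,interpolation=cv2.INTER_CUBIC))"
```

```text
clk 5.9 pos [566.  285.8 187.9] rot [-3.141 -0.004 -2.796] w 10.6 F [-0.8  0.6 -1.5] q [-0.5   0.65 -0.02  1.61  0.01  0.89  1.39]
d cm [-3.1   1.55 -3.23] a [-0.001 -0.004 -0.013]
[292.50351436 192.05020757]
```

View pics/w4b.png

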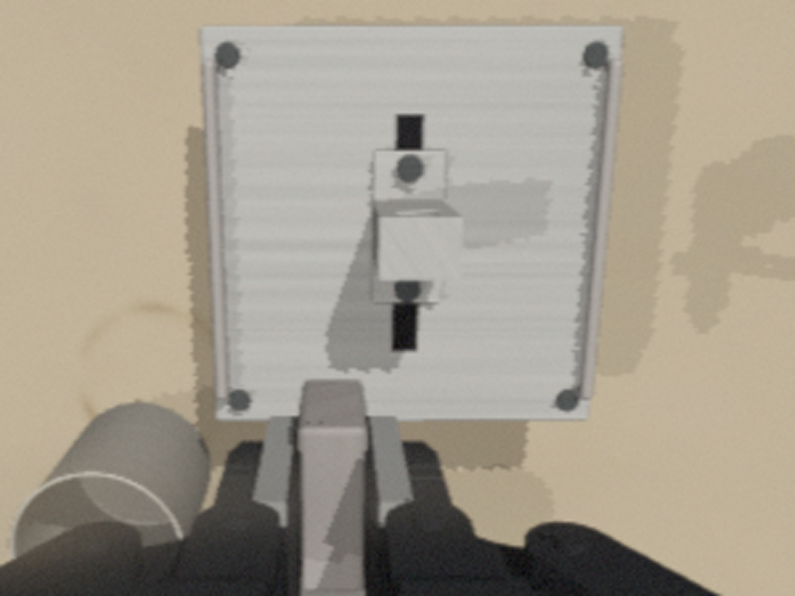

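```bash
python3 -c "
from h import *
d=ld('w4');k=2.65
f=lambda x,y,z:onz(d,(150+(x+.5)/k-.5,90+(y+.5)/k-.5),z)
P=np.array([f(*p,40) for p in [(202,28),(622,28),(587,418),(217,418)]]);print(P.round(1),P.mean(0).round(1))
print([np.linalg.norm(P[i]-P[i-1]).round(1) for i in range(4)])
xs=(P[3]+P[2]-P[0]-P[1]);print('yaw edges',np.arctan2(xs[1],xs[0]))
for a,b in [((227,55),(239,400)),((596,54),(568,400)),((409,115),(405,350))]:
  v=f(*b,40)-f(*a,40);print('yaw',np.arctan2(v[1],v[0]))
T=np.array([f(*p,85) for p in [(377,215),(462,215),(462,280),(379,280)]]);print(T.round(1),T.mean(0));print([np.linalg.norm(T[i]-T[i-1]).round(1) for i in range(4)])
print('cup',f(97,545,75),'rim left/right',f(12,545,75),f(183,545,75))
y=.356;u=np.array([np.cos(y),np.sin(y),0]);w=np.array([-u[1],u[0],0])
for n,X in [('plat',P.mean(0)),('slot1',f(409,115,40)),('slot2',f(405,350,40)),('tT',T.mean(0)),('entry',T[:2].mean(0)),('exit',T[2:].mean(0)),('tcp',np.array([566,285.8,0])),('cup',f(97,545,75))]:print(n,(X@u).round(1),(X@w).round(1))
# pin plate: top rear corners
"
```

```text
[[493.1 211.7  40. ]
 [443.7 348.7  40. ]
 [580.1 398.1  40. ]
 [629.7 260.4  40. ]] [536.7 304.7  40. ]
[np.float64(145.1), np.float64(145.7), np.float64(145.0), np.float64(146.3)]
yaw edges 0.3449756502754111
yaw 0.3469698712883709
yaw 0.34850215157722086
yaw 0.3536316801512067
[[528.4 287.3  85. ]
 [519.5 312.2  85. ]
 [538.6 320.   85. ]
 [547.6 295.2  85. ]] [533.54030446 303.65988383  85.        ]
[np.float64(20.7), np.float64(26.5), np.float64(20.7), np.float64(26.4)]
cup [676.60411755 234.62040205  75.        ] rim left/right [687.11510358 205.45997818  75.        ] [665.97110737 264.11935518  75.        ]
plat 609.2 98.6
slot1 565.9 98.8
slot2 653.6 98.6
tT 605.9 98.7
entry 595.6 98.3
exit 616.3 99.0
tcp 630.1 70.6
cup 716.0 -15.9
```

```bash
cat >> h.py <<'E'
YW=.348;U=np.array([np.cos(YW),np.sin(YW),0]);W=np.array([-U[1],U[0],0])
def al(a,l,z,yaw=YW+np.pi,pitch=0.): go(a*U+l*W+np.array([0,0,z]),yaw,pitch);p=read_state()['eef_pos'];print('along',(p@U).round(2),'lat',(p@W).round(2),'z',p[2].round(2),'Fa',(read_state()['force']@U).round(2),'Fl',(read_state()['force']@W).round(2))
E
python3 -c "
from h import *
d=ld('w4');k=2.65
f=lambda x,y,z:onz(d,(150+(x+.5)/k-.5,90+(y+.5)/k-.5),z)
s=read_state()['eef_pos']
c=(f(301,430,208)+f(367,430,208))/2;print(c@U-s@U,c@W-s@W)
al(522,102.6,187);al(522,102.6,75)"
```

```text
-15.026364715273417 0.5728894727726583
clk 5.9 pos [566.  285.8 187.9] rot [-3.141 -0.004 -2.796] w 10.6 F [-0.8  0.6 -1.5] q [-0.5   0.65 -0.02  1.61  0.01  0.89  1.39]
d cm [10.76  2.67  0.12] a [-0.001 -0.004 -0.002]
along 629.53 lat 75.66 z 187.86 Fa -0.59 Fl 0.84
clk 5.9 pos [566.  285.8 187.9] rot [-3.141 -0.004 -2.796] w 10.6 F [-0.8  0.6 -1.5] q [-0.5   0.65 -0.02  1.61  0.01  0.89  1.39]
d cm [10.72  2.68 11.32] a [-0.001 -0.004 -0.002]
along 629.53 lat 75.66 z 187.86 Fa -0.59 Fl 0.84
```

Emit:
{"name": "send_rows", "arguments": {
  "series": [
    {"ax":0,"ay":0,"az":0,"dx":4,"dy":1,"dz":0,"hand":1},
    {"ax":0,"ay":0,"az":0,"dx":8,"dy":2,"dz":0,"hand":1},
    {"ax":0,"ay":0,"az":0,"dx":10.7,"dy":2.7,"dz":1,"hand":1},
    {"ax":0,"ay":0,"az":0,"dx":10.7,"dy":2.7,"dz":5,"hand":1},
    {"ax":0,"ay":0,"az":0,"dx":10.7,"dy":2.7,"dz":9,"hand":1},
    {"ax":0,"ay":0,"az":0,"dx":10.7,"dy":2.7,"dz":11.3,"hand":1},
    {"ax":0,"ay":0,"az":0,"dx":10.7,"dy":2.7,"dz":11.3,"hand":1},
    {"ax":0,"ay":0,"az":0,"dx":10.7,"dy":2.7,"dz":11.3,"hand":1}
  ]
}}

```text
clock: 6.7
eef_pos: [457.2, 275.4, 76.8]
tool_rot: [-3.141, -0.001, -2.796]
force: [-0.5, -0.0, -2.9]
width: 10.5
gripper_force: 59.2
```

```bash
python3 -c "
from h import *
a=snap('scene','s5');b=snap('side','d5')
al(540,102.7,75)
c=lambda d,f:cv2.resize(d['pixels'][int(p[1])-30:int(p[1])+30,int(p[0])-20:int(p[0])+20,::-1],None,fx=10,fy=10,interpolation=cv2.INTER_CUBIC)
o=[]
for d in(a,b):
  p=proj(d,590*U+102.7*W+np.array([0,0,74]));print(p);o.append(c(d,10))
cv2.imwrite('pics/c5.png',np.hstack(o))
"
```

```text
clk 6.8 pos [458.5 276.3  77.9] rot [ 3.141e+00  2.000e-03 -2.796e+00] w 10.7 F [ 0.5  1.4 -1.6] q [-0.58  0.69 -0.02  1.97  0.02  0.48  1.3 ]
d cm [-1.48 -0.07  0.29] a [ 0.001  0.002 -0.002]
along 525.22 lat 103.4 z 77.87 Fa 1.0 Fl 1.16
[209.73033256 166.77165079]
[228.83155237 162.0067092 ]
```

View pics/c5.png

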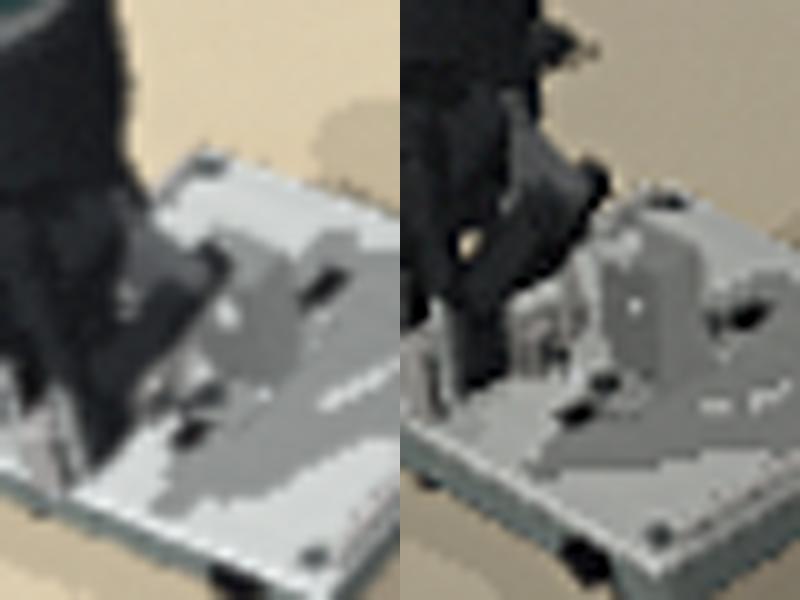

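Emit:
{"name": "send_rows", "arguments": {
  "series": [
    {"ax":0,"ay":0,"az":0,"dx":0,"dy":-0.07,"dz":0.3,"hand":1},
    {"ax":0,"ay":0,"az":0,"dx":0,"dy":-0.07,"dz":0.3,"hand":1},
    {"ax":0,"ay":0,"az":0,"dx":0,"dy":-0.07,"dz":0.3,"hand":1},
    {"ax":0,"ay":0,"az":0,"dx":0,"dy":-0.07,"dz":0.3,"hand":1},
    {"ax":0,"ay":0,"az":0,"dx":0,"dy":-0.07,"dz":0.3,"hand":1}
  ]
}}

```text
clock: 7.3
eef_pos: [458.0, 275.4, 73.4]
tool_rot: [3.141, 0.0, -2.795]
force: [0.4, -0.2, -2.3]
width: 10.4
gripper_force: 59.2
```

```bash
python3 -c "
from h import *
al(540,102.7,75)"
```

```text
clk 7.3 pos [458.  275.4  73.4] rot [ 3.141  0.    -2.795] w 10.4 F [ 0.4 -0.2 -2.3] q [-0.58  0.7  -0.02  1.97  0.02  0.47  1.3 ]
d cm [-1.55 -0.   -0.16] a [ 0.     0.    -0.002]
along 524.49 lat 102.73 z 73.41 Fa 0.34 Fl -0.32
```

```bash
python3 -c "
from h import *
for i in range(6):
  get_image('side');p=read_state();e=p['eef_pos'];print(p['clock'],(e@U).round(2),(e@W).round(2),e[2].round(2),p['force'].round(1))"
```

```text
7.35 524.46 102.76 73.38 [-0.2  0.4 -1.6]
7.4 524.43 102.74 73.32 [-0.2 -0.2 -1.9]
7.45 524.41 102.73 73.3 [ 0.1  0.2 -2.3]
7.5 524.4 102.74 73.27 [ 0.1 -0.1 -2. ]
7.55 524.41 102.72 73.29 [ 0.4  0.  -2.7]
7.6 524.38 102.74 73.26 [-0.   0.7 -2.7]
```

Emit:
{"name": "send_rows", "arguments": {
  "series": [
    {"ax":0,"ay":0,"az":0,"dx":-0.3,"dy":0,"dz":-0.17,"hand":1},
    {"ax":0,"ay":0,"az":0,"dx":-0.6,"dy":0,"dz":-0.17,"hand":1},
    {"ax":0,"ay":0,"az":0,"dx":-1.0,"dy":0,"dz":-0.17,"hand":1},
    {"ax":0,"ay":0,"az":0,"dx":-1.0,"dy":0,"dz":-0.17,"hand":1},
    {"ax":0,"ay":0,"az":0,"dx":-1.0,"dy":0,"dz":-0.17,"hand":1}
  ]
}}

```text
clock: 8.1
eef_pos: [467.4, 278.7, 74.9]
tool_rot: [-3.142, -0.0, -2.796]
force: [-0.8, -0.6, -1.9]
width: 10.5
gripper_force: 59.2
```

Emit:
{"name": "send_rows", "arguments": {
  "series": [
    {"ax":0,"ay":0,"az":0,"dx":-0.1,"dy":0,"dz":0,"hand":1},
    {"ax":0,"ay":0,"az":0,"dx":-0.2,"dy":0,"dz":0,"hand":1},
    {"ax":0,"ay":0,"az":0,"dx":-0.3,"dy":0,"dz":0,"hand":1},
    {"ax":0,"ay":0,"az":0,"dx":-0.4,"dy":0,"dz":0,"hand":1},
    {"ax":0,"ay":0,"az":0,"dx":-0.4,"dy":0,"dz":0,"hand":1},
    {"ax":0,"ay":0,"az":0,"dx":-0.4,"dy":0,"dz":0,"hand":1}
  ]
}}

```text
clock: 8.7
eef_pos: [471.1, 280.1, 75.0]
tool_rot: [3.142, -0.0, -2.795]
force: [-0.4, -0.4, -1.5]
width: 10.5
gripper_force: 59.2
```

```bash
python3 -c "
from h import *
al(542,102.7,75)"
```

```text
clk 8.7 pos [471.1 280.1  75. ] rot [ 3.142 -0.    -2.795] w 10.5 F [-0.4 -0.4 -1.5] q [-0.58  0.71 -0.02  1.93  0.02  0.5   1.31]
d cm [-0.36  0.   -0.  ] a [ 0.    -0.    -0.002]
along 538.39 lat 102.67 z 74.98 Fa -0.55 Fl -0.26
```

No contact yet, so I'll keep going in 4 mm steps.

Emit:
{"name": "send_rows", "arguments": {
  "series": [
    {"ax":0,"ay":0,"az":0,"dx":-0.1,"dy":0,"dz":0,"hand":1},
    {"ax":0,"ay":0,"az":0,"dx":-0.2,"dy":0,"dz":0,"hand":1},
    {"ax":0,"ay":0,"az":0,"dx":-0.3,"dy":0,"dz":0,"hand":1},
    {"ax":0,"ay":0,"az":0,"dx":-0.4,"dy":0,"dz":0,"hand":1},
    {"ax":0,"ay":0,"az":0,"dx":-0.4,"dy":0,"dz":0,"hand":1},
    {"ax":0,"ay":0,"az":0,"dx":-0.4,"dy":0,"dz":0,"hand":1}
  ]
}}

```text
clock: 9.3
eef_pos: [474.9, 281.5, 75.0]
tool_rot: [3.142, -0.0, -2.795]
force: [-0.5, 0.5, -1.8]
width: 10.7
gripper_force: 59.2
```

```bash
python3 -c "
from h import *
al(546,102.7,75)"
```

```text
clk 9.3 pos [474.9 281.5  75. ] rot [ 3.142 -0.    -2.795] w 10.7 F [-0.5  0.5 -1.8] q [-0.57  0.71 -0.02  1.92  0.02  0.51  1.31]
d cm [-0.36  0.   -0.  ] a [ 0.    -0.    -0.002]
along 542.4 lat 102.67 z 74.99 Fa -0.26 Fl 0.64
```

Emit:
{"name": "send_rows", "arguments": {
  "series": [
    {"ax":0,"ay":0,"az":0,"dx":-0.1,"dy":0,"dz":0,"hand":1},
    {"ax":0,"ay":0,"az":0,"dx":-0.2,"dy":0,"dz":0,"hand":1},
    {"ax":0,"ay":0,"az":0,"dx":-0.3,"dy":0,"dz":0,"hand":1},
    {"ax":0,"ay":0,"az":0,"dx":-0.4,"dy":0,"dz":0,"hand":1},
    {"ax":0,"ay":0,"az":0,"dx":-0.4,"dy":0,"dz":0,"hand":1},
    {"ax":0,"ay":0,"az":0,"dx":-0.4,"dy":0,"dz":0,"hand":1}
  ]
}}

```text
clock: 9.9
eef_pos: [478.6, 282.8, 75.0]
tool_rot: [3.142, -0.0, -2.795]
force: [-0.2, 0.1, -2.2]
width: 10.8
gripper_force: 59.2
```

```bash
python3 -c "
from h import *
al(550,102.7,75)"
```

```text
clk 9.9 pos [478.6 282.8  75. ] rot [ 3.142 -0.    -2.795] w 10.8 F [-0.2  0.1 -2.2] q [-0.57  0.72 -0.02  1.91  0.02  0.51  1.31]
d cm [-0.36  0.   -0.  ] a [ 0.    -0.    -0.002]
along 546.38 lat 102.67 z 74.97 Fa -0.13 Fl 0.11
```

Emit:
{"name": "send_rows", "arguments": {
  "series": [
    {"ax":0,"ay":0,"az":0,"dx":-0.1,"dy":0,"dz":0,"hand":1},
    {"ax":0,"ay":0,"az":0,"dx":-0.2,"dy":0,"dz":0,"hand":1},
    {"ax":0,"ay":0,"az":0,"dx":-0.3,"dy":0,"dz":0,"hand":1},
    {"ax":0,"ay":0,"az":0,"dx":-0.4,"dy":0,"dz":0,"hand":1},
    {"ax":0,"ay":0,"az":0,"dx":-0.5,"dy":0,"dz":0,"hand":1},
    {"ax":0,"ay":0,"az":0,"dx":-0.5,"dy":0,"dz":0,"hand":1},
    {"ax":0,"ay":0,"az":0,"dx":-0.5,"dy":0,"dz":0,"hand":1}
  ]
}}

```text
clock: 10.6
eef_pos: [483.3, 284.5, 75.0]
tool_rot: [3.142, -0.0, -2.795]
force: [-0.1, -0.1, -3.0]
width: 10.7
gripper_force: 59.2
```

Emit:
{"name": "send_rows", "arguments": {
  "series": [
    {"ax":0,"ay":0,"az":0,"dx":-0.1,"dy":0,"dz":0,"hand":1},
    {"ax":0,"ay":0,"az":0,"dx":-0.2,"dy":0,"dz":0,"hand":1},
    {"ax":0,"ay":0,"az":0,"dx":-0.3,"dy":0,"dz":0,"hand":1},
    {"ax":0,"ay":0,"az":0,"dx":-0.4,"dy":0,"dz":0,"hand":1},
    {"ax":0,"ay":0,"az":0,"dx":-0.4,"dy":0,"dz":0,"hand":1},
    {"ax":0,"ay":0,"az":0,"dx":-0.4,"dy":0,"dz":0,"hand":1}
  ]
}}

```text
clock: 11.2
eef_pos: [487.1, 285.9, 75.0]
tool_rot: [3.142, -0.0, -2.795]
force: [0.1, -1.0, -1.6]
width: 10.4
gripper_force: 59.2
```

```bash
python3 -c "
from h import *
al(560,102.7,75)"
```

```text
clk 11.2 pos [487.1 285.9  75. ] rot [ 3.142 -0.    -2.795] w 10.4 F [ 0.1 -1.  -1.6] q [-0.57  0.73 -0.02  1.89  0.02  0.53  1.31]
d cm [-0.46  0.01 -0.  ] a [ 0.    -0.    -0.002]
along 555.41 lat 102.65 z 74.99 Fa -0.28 Fl -0.96
```

Emit:
{"name": "send_rows", "arguments": {
  "series": [
    {"ax":0,"ay":0,"az":0,"dx":-0.1,"dy":0,"dz":0,"hand":1},
    {"ax":0,"ay":0,"az":0,"dx":-0.2,"dy":0,"dz":0,"hand":1},
    {"ax":0,"ay":0,"az":0,"dx":-0.3,"dy":0,"dz":0,"hand":1},
    {"ax":0,"ay":0,"az":0,"dx":-0.4,"dy":0,"dz":0,"hand":1},
    {"ax":0,"ay":0,"az":0,"dx":-0.5,"dy":0,"dz":0,"hand":1},
    {"ax":0,"ay":0,"az":0,"dx":-0.5,"dy":0,"dz":0,"hand":1},
    {"ax":0,"ay":0,"az":0,"dx":-0.5,"dy":0,"dz":0,"hand":1}
  ]
}}

```text
clock: 11.9
eef_pos: [491.8, 287.6, 75.0]
tool_rot: [3.142, -0.0, -2.795]
force: [-0.1, 0.0, -2.1]
width: 10.9
gripper_force: 59.2
```

Emit:
{"name": "send_rows", "arguments": {
  "series": [
    {"ax":0,"ay":0,"az":0,"dx":-0.1,"dy":0,"dz":0,"hand":1},
    {"ax":0,"ay":0,"az":0,"dx":-0.2,"dy":0,"dz":0,"hand":1},
    {"ax":0,"ay":0,"az":0,"dx":-0.2,"dy":0,"dz":0,"hand":1},
    {"ax":0,"ay":0,"az":0,"dx":-0.2,"dy":0,"dz":0,"hand":1}
  ]
}}

```text
clock: 12.3
eef_pos: [493.7, 288.3, 75.0]
tool_rot: [3.142, -0.0, -2.795]
force: [-0.1, -0.5, -1.8]
width: 10.8
gripper_force: 59.2
```

```bash
python3 -c "
from h import *
al(565,102.7,75)"
```

```text
clk 12.3 pos [493.7 288.3  75. ] rot [ 3.142 -0.    -2.795] w 10.8 F [-0.1 -0.5 -1.8] q [-0.57  0.73 -0.02  1.87  0.02  0.54  1.32]
d cm [-0.26  0.01 -0.  ] a [ 0.    -0.    -0.002]
along 562.42 lat 102.65 z 74.99 Fa -0.25 Fl -0.42
```

Emit:
{"name": "send_rows", "arguments": {
  "series": [
    {"ax":0,"ay":0,"az":0,"dx":-0.1,"dy":0,"dz":0,"hand":1},
    {"ax":0,"ay":0,"az":0,"dx":-0.2,"dy":0,"dz":0,"hand":1},
    {"ax":0,"ay":0,"az":0,"dx":-0.2,"dy":0,"dz":0,"hand":1},
    {"ax":0,"ay":0,"az":0,"dx":-0.2,"dy":0,"dz":0,"hand":1}
  ]
}}

```text
clock: 12.7
eef_pos: [495.6, 289.0, 75.0]
tool_rot: [3.142, 0.0, -2.795]
force: [0.2, 0.3, -2.9]
width: 10.7
gripper_force: 59.2
```

Emit:
{"name": "send_rows", "arguments": {
  "series": [
    {"ax":0,"ay":0,"az":0,"dx":-0.1,"dy":0,"dz":0,"hand":1},
    {"ax":0,"ay":0,"az":0,"dx":-0.1,"dy":0,"dz":0,"hand":1},
    {"ax":0,"ay":0,"az":0,"dx":-0.1,"dy":0,"dz":0,"hand":1}
  ]
}}

```text
clock: 13.0
eef_pos: [496.6, 289.3, 75.0]
tool_rot: [3.142, 0.0, -2.795]
force: [-0.1, 0.1, -1.6]
width: 10.7
gripper_force: 59.2
```

```bash
python3 -c "
from h import *
al(565,102.7,75)"
```

```text
clk 13.0 pos [496.6 289.3  75. ] rot [ 3.142  0.    -2.795] w 10.7 F [-0.1  0.1 -1.6] q [-0.56  0.73 -0.02  1.86  0.02  0.55  1.32]
d cm [ 0.05  0.01 -0.  ] a [ 0.     0.    -0.002]
along 565.45 lat 102.63 z 75.0 Fa -0.06 Fl 0.14
```

Emit:
{"name": "send_rows", "arguments": {
  "series": [
    {"ax":0,"ay":0,"az":0,"dx":-0.1,"dy":0,"dz":0,"hand":1},
    {"ax":0,"ay":0,"az":0,"dx":-0.15,"dy":0,"dz":0,"hand":1},
    {"ax":0,"ay":0,"az":0,"dx":-0.15,"dy":0,"dz":0,"hand":1}
  ]
}}

```text
clock: 13.3
eef_pos: [496.7, 289.3, 74.8]
tool_rot: [-3.141, -0.003, -2.795]
force: [-5.2, -2.4, 0.4]
width: 10.7
gripper_force: 59.6
```

Emit:
{"name": "send_rows", "arguments": {
  "series": [
    {"ax":0,"ay":0,"az":0,"dx":-0.1,"dy":0,"dz":0,"hand":1},
    {"ax":0,"ay":0,"az":0,"dx":-0.15,"dy":0,"dz":0,"hand":1},
    {"ax":0,"ay":0,"az":0,"dx":-0.15,"dy":0,"dz":0,"hand":1}
  ]
}}

```text
clock: 13.6
eef_pos: [496.7, 289.3, 74.6]
tool_rot: [-3.141, -0.006, -2.795]
force: [-6.8, -2.4, 1.5]
width: 10.7
gripper_force: 59.9
```

```bash
python3 -c "
from h import *
al(565,102.7,75)
a=snap('scene','s6');b=snap('side','d6');o=[]
for d in(a,b):
  p=proj(d,600*U+102.7*W+np.array([0,0,76])).astype(int);print(p);o.append(cv2.resize(d['pixels'][p[1]-30:p[1]+30,p[0]-20:p[0]+20,::-1],None,fx=10,fy=10,interpolation=cv2.INTER_CUBIC))
cv2.imwrite('pics/c6.png',np.hstack(o))"
```

```text
clk 13.6 pos [496.7 289.3  74.6] rot [-3.141 -0.006 -2.795] w 10.7 F [-6.8 -2.4  1.5] q [-0.56  0.74 -0.02  1.85  0.02  0.56  1.32]
d cm [ 0.06  0.01 -0.04] a [-0.001 -0.006 -0.002]
along 565.58 lat 102.63 z 74.61 Fa -7.25 Fl 0.1
[211 164]
[231 160]
```

Emit:
{"name": "send_rows", "arguments": {
  "series": [
    {"ax":0,"ay":0,"az":0,"dx":0.25,"dy":0,"dz":0,"hand":1},
    {"ax":0,"ay":0,"az":0,"dx":0.25,"dy":0,"dz":0,"hand":0.7},
    {"ax":0,"ay":0,"az":0,"dx":0.25,"dy":0,"dz":0,"hand":0.5},
    {"ax":0,"ay":0,"az":0,"dx":0.25,"dy":0,"dz":0,"hand":0.5},
    {"ax":0,"ay":0,"az":0,"dx":0.25,"dy":0,"dz":-2,"hand":0.5},
    {"ax":0,"ay":0,"az":0,"dx":0.25,"dy":0,"dz":-5,"hand":0.5},
    {"ax":0,"ay":0,"az":0,"dx":0.25,"dy":0,"dz":-9,"hand":0.5},
    {"ax":0,"ay":0,"az":0,"dx":0.25,"dy":0,"dz":-12,"hand":0.5},
    {"ax":0,"ay":0,"az":0,"dx":0.25,"dy":0,"dz":-12,"hand":0.5}
  ]
}}

```text
clock: 14.6
eef_pos: [500.3, 291.3, 199.8]
tool_rot: [3.139, 0.01, -2.796]
force: [0.2, -0.2, 1.0]
width: 42.8
gripper_force: 0.0
```

```bash
python3 -c "
from h import *
al(565,102.7,75)
a=snap('scene','s7');b=snap('side','d7');w=snap('wrist','w7');o=[]
for d,h in((a,27),(b,27)):
  p=proj(d,600*U+102.7*W+np.array([0,0,85])).astype(int);print(p);o.append(cv2.resize(d['pixels'][p[1]-25:p[1]+25,p[0]-20:p[0]+20,::-1],(400,300*500//300),interpolation=cv2.INTER_CUBIC)[:300*2])
p=proj(w,595*U+102.7*W+np.array([0,0,74])).astype(int);print(p)
q=w['pixels'][max(p[1]-110,0):p[1]+70,p[0]-80:p[0]+80,::-1];print(max(p[1]-110,0),p[0]-80,q.shape)
q=cv2.resize(q,(440,500));o=[cv2.resize(i,(360,450))[:250] for i in o]
o=[i for i in o]
m=np.vstack(o);m=cv2.resize(m,(360,500));cv2.imwrite('pics/c7.png',np.hstack([m,q]))"
```

```text
clk 14.6 pos [500.3 291.3 199.8] rot [ 3.139  0.01  -2.796] w 42.8 F [ 0.2 -0.2  1. ] q [-0.56  0.56 -0.02  1.77  0.02  0.81  1.33]
d cm [ 0.59 -0.08 12.47] a [ 0.002  0.01  -0.002]
along 569.6 lat 103.19 z 199.78 Fa 0.08 Fl -0.22
[211 162]
[231 157]
[275 235]
125 195 (180, 160, 3)
```

View pics/c7.png

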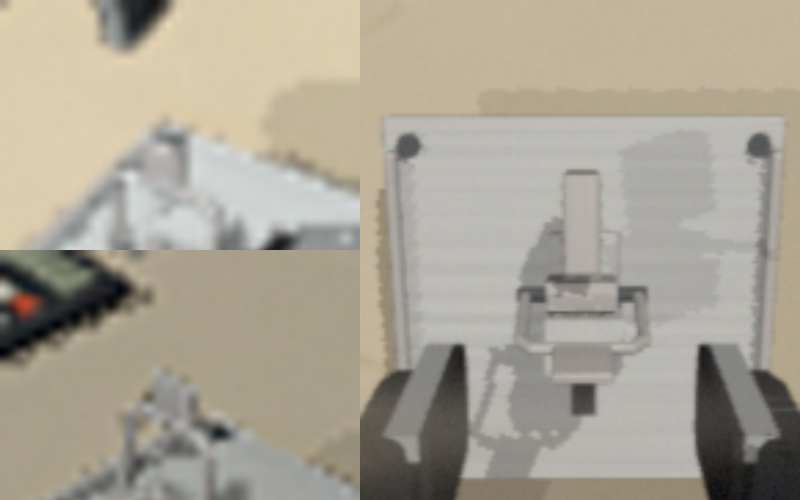

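```bash
python3 -c "
from h import *
w=ld('w7')
for t in np.arange(-.3,.7,.1):print(t.round(1),proj(w,(590.5+48*np.sin(t))*U+102.7*W+np.array([0,0,80+48*np.cos(t)])).round(1),end=';')
print()
al(560,102.7,150);al(560,102.7,105)"
```

```text
-0.3 [275.3 235.7];-0.2 [275.3 242. ];-0.1 [275.3 248.2];0.0 [275.3 254.1];0.1 [275.3 259.7];0.2 [275.3 264.9];0.3 [275.4 269.7];0.4 [275.4 273.9];0.5 [275.4 277.5];0.6 [275.4 280.6];
clk 14.75 pos [496.9 289.3 194.7] rot [-3.142 -0.    -2.796] w 42.6 F [-0.1 -0.5 -0.4] q [-0.56  0.56 -0.02  1.77  0.02  0.81  1.33]
d cm [0.57 0.02 4.47] a [-0.    -0.    -0.002]
along 565.71 lat 102.48 z 194.66 Fa -0.25 Fl -0.44
clk 14.75 pos [496.9 289.3 194.7] rot [-3.142 -0.    -2.796] w 42.6 F [-0.1 -0.5 -0.4] q [-0.56  0.56 -0.02  1.77  0.02  0.81  1.33]
d cm [0.57 0.02 8.97] a [-0.    -0.    -0.002]
along 565.71 lat 102.48 z 194.66 Fa -0.25 Fl -0.44
```

Emit:
{"name": "send_rows", "arguments": {
  "series": [
    {"ax":0,"ay":0,"az":0,"dx":0.6,"dy":0,"dz":0,"hand":1},
    {"ax":0,"ay":0,"az":0,"dx":0.6,"dy":0,"dz":0,"hand":1},
    {"ax":0,"ay":0,"az":0,"dx":0.6,"dy":0,"dz":0,"hand":1},
    {"ax":0,"ay":0,"az":0,"dx":0.6,"dy":0,"dz":3,"hand":1},
    {"ax":0,"ay":0,"az":0,"dx":0.6,"dy":0,"dz":6,"hand":1},
    {"ax":0,"ay":0,"az":0,"dx":0.6,"dy":0,"dz":8,"hand":1},
    {"ax":0,"ay":0,"az":0,"dx":0.6,"dy":0,"dz":8.9,"hand":1},
    {"ax":0,"ay":0,"az":0,"dx":0.6,"dy":0,"dz":8.9,"hand":1},
    {"ax":0,"ay":0,"az":0,"dx":0.6,"dy":0,"dz":8.9,"hand":1},
    {"ax":0,"ay":0,"az":0,"dx":0.6,"dy":0,"dz":8.9,"hand":1}
  ]
}}

```text
clock: 15.75
eef_pos: [492.2, 287.9, 107.1]
tool_rot: [3.141, 0.002, -2.795]
force: [-0.6, -0.1, 0.6]
width: -0.4
gripper_force: 0.0
```

```bash
python3 -c "
from h import *
al(590,102.7,105)"
```

```text
clk 15.75 pos [492.2 287.9 107.1] rot [ 3.141e+00  2.000e-03 -2.795e+00] w -0.4 F [-0.6 -0.1  0.6] q [-0.57  0.68 -0.02  1.86  0.02  0.6   1.32]
d cm [-2.91 -0.01  0.22] a [ 0.001  0.002 -0.002]
along 560.85 lat 102.84 z 107.12 Fa -0.64 Fl 0.12
```

Emit:
{"name": "send_rows", "arguments": {
  "series": [
    {"ax":0,"ay":0,"az":0,"dx":-0.5,"dy":0,"dz":0,"hand":1},
    {"ax":0,"ay":0,"az":0,"dx":-1,"dy":0,"dz":0,"hand":1},
    {"ax":0,"ay":0,"az":0,"dx":-1.5,"dy":0,"dz":0,"hand":1},
    {"ax":0,"ay":0,"az":0,"dx":-2,"dy":0,"dz":0,"hand":1},
    {"ax":0,"ay":0,"az":0,"dx":-2.4,"dy":0,"dz":0,"hand":1},
    {"ax":0,"ay":0,"az":0,"dx":-2.7,"dy":0,"dz":0,"hand":1},
    {"ax":0,"ay":0,"az":0,"dx":-3,"dy":0,"dz":0,"hand":1},
    {"ax":0,"ay":0,"az":0,"dx":-3,"dy":0,"dz":0,"hand":1}
  ]
}}

```text
clock: 16.55
eef_pos: [519.5, 297.5, 105.7]
tool_rot: [-3.142, -0.001, -2.795]
force: [-1.4, -1.0, -0.7]
width: 0.2
gripper_force: 0.4
```

```bash
python3 -c "
from h import *
al(616,102.7,105)"
```

```text
clk 16.55 pos [519.5 297.5 105.7] rot [-3.142e+00 -1.000e-03 -2.795e+00] w 0.2 F [-1.4 -1.  -0.7] q [-0.55  0.71 -0.02  1.77  0.02  0.66  1.33]
d cm [-2.61  0.02  0.07] a [-0.    -0.001 -0.002]
along 589.86 lat 102.53 z 105.73 Fa -1.7 Fl -0.46
```

Light contact with the ring, about 1.7 N. I'll push on to 616.

Emit:
{"name": "send_rows", "arguments": {
  "series": [
    {"ax":0,"ay":0,"az":0,"dx":-0.4,"dy":0,"dz":0,"hand":1},
    {"ax":0,"ay":0,"az":0,"dx":-0.8,"dy":0,"dz":0,"hand":1},
    {"ax":0,"ay":0,"az":0,"dx":-1.2,"dy":0,"dz":0,"hand":1},
    {"ax":0,"ay":0,"az":0,"dx":-1.6,"dy":0,"dz":0.03,"hand":1},
    {"ax":0,"ay":0,"az":0,"dx":-2.0,"dy":0,"dz":0.06,"hand":1},
    {"ax":0,"ay":0,"az":0,"dx":-2.4,"dy":0,"dz":0.08,"hand":1},
    {"ax":0,"ay":0,"az":0,"dx":-2.6,"dy":0,"dz":0.1,"hand":1},
    {"ax":0,"ay":0,"az":0,"dx":-2.6,"dy":0,"dz":0.1,"hand":1}
  ]
}}

```text
clock: 17.35
eef_pos: [544.5, 306.6, 105.0]
tool_rot: [3.142, 0.0, -2.796]
force: [-0.2, -0.3, -0.1]
width: -0.1
gripper_force: 0.3
```

```bash
python3 -c "
from h import *
al(638,102.7,125)
a=snap('side','d8');b=snap('scene','s8');o=[]
for d in(b,a):
  p=proj(d,610*U+102.7*W+np.array([0,0,85])).astype(int);print(p);o.append(cv2.resize(d['pixels'][p[1]-25:p[1]+25,p[0]-20:p[0]+20,::-1],(400,500),interpolation=cv2.INTER_CUBIC))
cv2.imwrite('pics/c8.png',np.hstack(o))"
```

```text
clk 17.35 pos [544.5 306.6 105. ] rot [ 3.142  0.    -2.796] w -0.1 F [-0.2 -0.3 -0.1] q [-0.55  0.74 -0.02  1.7   0.02  0.7   1.34]
d cm [-2.16  0.02 -2.  ] a [ 0.     0.    -0.002]
along 616.37 lat 102.51 z 104.98 Fa -0.26 Fl -0.26
[213 160]
[233 156]
```

View pics/c8.png

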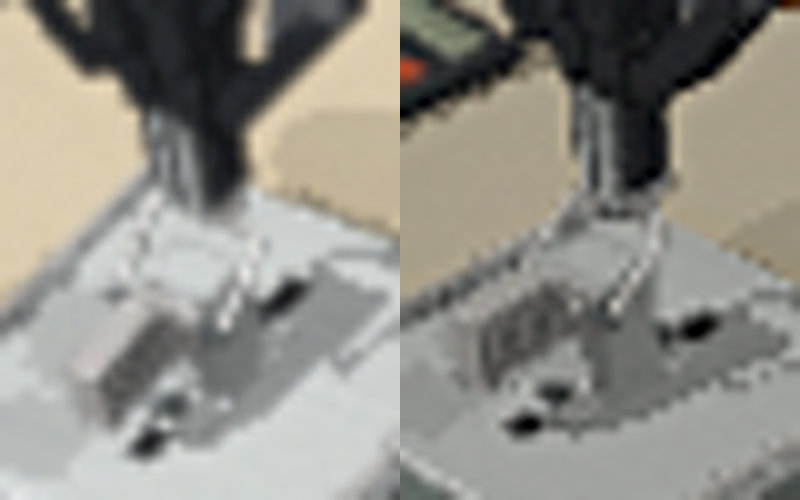

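Emit:
{"name": "send_rows", "arguments": {
  "series": [
    {"ax":0,"ay":0,"az":0,"dx":0.3,"dy":0,"dz":-0.5,"hand":1},
    {"ax":0,"ay":0,"az":0,"dx":0.3,"dy":0,"dz":-2.2,"hand":1},
    {"ax":0,"ay":0,"az":0,"dx":0,"dy":0,"dz":-2.2,"hand":1},
    {"ax":0,"ay":0,"az":0,"dx":-1.6,"dy":0,"dz":-2.2,"hand":1},
    {"ax":0,"ay":0,"az":0,"dx":-1.6,"dy":0,"dz":-2.2,"hand":1},
    {"ax":0,"ay":0,"az":0,"dx":-1.6,"dy":0,"dz":-1.2,"hand":1},
    {"ax":0,"ay":0,"az":0,"dx":-1.6,"dy":0,"dz":-0.4,"hand":1},
    {"ax":0,"ay":0,"az":0,"dx":-1.6,"dy":0,"dz":0.4,"hand":1},
    {"ax":0,"ay":0,"az":0,"dx":-1.6,"dy":0,"dz":1.2,"hand":1},
    {"ax":0,"ay":0,"az":0,"dx":-1.6,"dy":0,"dz":1.2,"hand":1}
  ]
}}

```text
clock: 18.45
eef_pos: [557.8, 311.2, 91.3]
tool_rot: [-3.141, -0.003, -2.795]
force: [-0.6, 0.4, -0.2]
width: 0.2
gripper_force: 0.0
```

```bash
python3 -c "
from h import *
al(637,102.7,80)"
```

```text
clk 18.45 pos [557.8 311.2  91.3] rot [-3.141e+00 -3.000e-03 -2.795e+00] w 0.2 F [-0.6  0.4 -0.2] q [-0.54  0.78 -0.02  1.66  0.02  0.7   1.34]
d cm [-0.65  0.04  1.13] a [-0.001 -0.003 -0.002]
along 630.51 lat 102.36 z 91.28 Fa -0.47 Fl 0.57
```

Emit:
{"name": "send_rows", "arguments": {
  "series": [
    {"ax":0,"ay":0,"az":0,"dx":-0.3,"dy":0,"dz":0,"hand":1},
    {"ax":0,"ay":0,"az":0,"dx":-0.5,"dy":0,"dz":0.3,"hand":1},
    {"ax":0,"ay":0,"az":0,"dx":-0.5,"dy":0,"dz":0.6,"hand":1},
    {"ax":0,"ay":0,"az":0,"dx":-0.5,"dy":0,"dz":0.9,"hand":1},
    {"ax":0,"ay":0,"az":0,"dx":-0.5,"dy":0,"dz":1,"hand":1},
    {"ax":0,"ay":0,"az":0,"dx":-0.5,"dy":0,"dz":1,"hand":1},
    {"ax":0,"ay":0,"az":0,"dx":-0.5,"dy":0,"dz":1,"hand":1}
  ]
}}

```text
clock: 19.15
eef_pos: [563.6, 313.5, 82.9]
tool_rot: [-3.142, -0.0, -2.795]
force: [-1.2, -0.2, 1.0]
width: -0.2
gripper_force: 0.0
```

```bash
python3 -c "
from h import *
al(637,102.7,80)"
```

```text
clk 19.15 pos [563.6 313.5  82.9] rot [-3.142 -0.    -2.795] w -0.2 F [-1.2 -0.2  1. ] q [-0.54  0.8  -0.02  1.65  0.02  0.69  1.35]
d cm [-0.03  0.02  0.29] a [-0.    -0.    -0.002]
along 636.68 lat 102.51 z 82.93 Fa -1.24 Fl 0.2
```

Now I'll press down 1 mm per row, 5 mm per call.

Emit:
{"name": "send_rows", "arguments": {
  "series": [
    {"ax":0,"ay":0,"az":0,"dx":0,"dy":0,"dz":0.1,"hand":1},
    {"ax":0,"ay":0,"az":0,"dx":0,"dy":0,"dz":0.2,"hand":1},
    {"ax":0,"ay":0,"az":0,"dx":0,"dy":0,"dz":0.3,"hand":1},
    {"ax":0,"ay":0,"az":0,"dx":0,"dy":0,"dz":0.4,"hand":1},
    {"ax":0,"ay":0,"az":0,"dx":0,"dy":0,"dz":0.4,"hand":1}
  ]
}}

```text
clock: 19.65
eef_pos: [564.1, 313.7, 79.0]
tool_rot: [3.142, 0.001, -2.795]
force: [0.7, 0.9, 0.4]
width: 0.2
gripper_force: 0.6
```

Emit:
{"name": "send_rows", "arguments": {
  "series": [
    {"ax":0,"ay":0,"az":0,"dx":0,"dy":0,"dz":0.1,"hand":1},
    {"ax":0,"ay":0,"az":0,"dx":0,"dy":0,"dz":0.2,"hand":1},
    {"ax":0,"ay":0,"az":0,"dx":0,"dy":0,"dz":0.3,"hand":1},
    {"ax":0,"ay":0,"az":0,"dx":0,"dy":0,"dz":0.3,"hand":1}
  ]
}}

```text
clock: 20.05
eef_pos: [564.2, 313.8, 76.7]
tool_rot: [3.141, 0.001, -2.795]
force: [0.7, 0.9, 5.9]
width: -0.3
gripper_force: 2.8
```

```bash
python3 -c "
from h import *
al(637,102.7,66)"
```

```text
clk 20.05 pos [564.2 313.8  76.7] rot [ 3.141e+00  1.000e-03 -2.795e+00] w -0.3 F [0.7 0.9 5.9] q [-0.54  0.81 -0.02  1.65  0.02  0.68  1.35]
d cm [0.04 0.01 1.07] a [ 0.     0.001 -0.002]
along 637.44 lat 102.59 z 76.67 Fa 0.97 Fl 0.61
```

Emit:
{"name": "send_rows", "arguments": {
  "series": [
    {"ax":0,"ay":0,"az":0,"dx":0,"dy":0,"dz":0.1,"hand":1},
    {"ax":0,"ay":0,"az":0,"dx":0,"dy":0,"dz":0.2,"hand":1},
    {"ax":0,"ay":0,"az":0,"dx":0,"dy":0,"dz":0.2,"hand":1},
    {"ax":0,"ay":0,"az":0,"dx":0,"dy":0,"dz":0.2,"hand":1}
  ]
}}

```text
clock: 20.45
eef_pos: [564.7, 314.0, 74.8]
tool_rot: [3.141, 0.002, -2.795]
force: [1.9, 1.3, 5.0]
width: 0.0
gripper_force: 2.6
```

Emit:
{"name": "send_rows", "arguments": {
  "series": [
    {"ax":0,"ay":0,"az":0,"dx":0,"dy":0,"dz":0.1,"hand":1},
    {"ax":0,"ay":0,"az":0,"dx":0,"dy":0,"dz":0.15,"hand":1},
    {"ax":0,"ay":0,"az":0,"dx":0,"dy":0,"dz":0.15,"hand":1}
  ]
}}

```text
clock: 20.75
eef_pos: [564.7, 313.9, 73.1]
tool_rot: [3.141, 0.002, -2.796]
force: [2.4, 1.5, 5.3]
width: -0.1
gripper_force: 2.4
```

```bash
python3 -c "
from h import *
al(637,102.7,66)"
```

```text
clk 20.75 pos [564.7 313.9  73.1] rot [ 3.141e+00  2.000e-03 -2.796e+00] w -0.1 F [2.4 1.5 5.3] q [-0.54  0.81 -0.02  1.65  0.02  0.67  1.35]
d cm [0.09 0.02 0.71] a [ 0.     0.002 -0.002]
along 637.93 lat 102.5 z 73.1 Fa 2.76 Fl 0.54
```

Emit:
{"name": "send_rows", "arguments": {
  "series": [
    {"ax":0,"ay":0,"az":0,"dx":0,"dy":0,"dz":0.1,"hand":1},
    {"ax":0,"ay":0,"az":0,"dx":0,"dy":0,"dz":0.2,"hand":1},
    {"ax":0,"ay":0,"az":0,"dx":0,"dy":0,"dz":0.2,"hand":1},
    {"ax":0,"ay":0,"az":0,"dx":0,"dy":0,"dz":0.2,"hand":1}
  ]
}}

```text
clock: 21.15
eef_pos: [562.9, 313.2, 69.9]
tool_rot: [-3.141, -0.002, -2.795]
force: [-0.4, -0.0, 1.2]
width: 0.1
gripper_force: 0.3
```

Emit:
{"name": "send_rows", "arguments": {
  "series": [
    {"ax":0,"ay":0,"az":0,"dx":0,"dy":0,"dz":0.1,"hand":1},
    {"ax":0,"ay":0,"az":0,"dx":0,"dy":0,"dz":0.2,"hand":1},
    {"ax":0,"ay":0,"az":0,"dx":0,"dy":0,"dz":0.2,"hand":1},
    {"ax":0,"ay":0,"az":0,"dx":0,"dy":0,"dz":0.2,"hand":1}
  ]
}}

```text
clock: 21.55
eef_pos: [563.4, 313.4, 68.3]
tool_rot: [-3.141, -0.001, -2.795]
force: [0.3, 0.5, 1.5]
width: -0.0
gripper_force: 0.4
```

```bash
python3 -c "
from h import *
al(637,102.7,66)"
```

```text
clk 21.55 pos [563.4 313.4  68.3] rot [-3.141e+00 -1.000e-03 -2.795e+00] w -0.0 F [0.3 0.5 1.5] q [-0.54  0.82 -0.02  1.66  0.02  0.67  1.35]
d cm [-0.05  0.02  0.23] a [-0.    -0.001 -0.002]
along 636.53 lat 102.45 z 68.27 Fa 0.48 Fl 0.33
```

The force dropped, so the ring has snapped. I'll follow it down to the shut stop.

Emit:
{"name": "send_rows", "arguments": {
  "series": [
    {"ax":0,"ay":0,"az":0,"dx":0,"dy":0,"dz":0.1,"hand":1},
    {"ax":0,"ay":0,"az":0,"dx":0,"dy":0,"dz":0.2,"hand":1},
    {"ax":0,"ay":0,"az":0,"dx":0,"dy":0,"dz":0.2,"hand":1},
    {"ax":0,"ay":0,"az":0,"dx":0,"dy":0,"dz":0.2,"hand":1}
  ]
}}

```text
clock: 21.95
eef_pos: [563.8, 313.5, 66.5]
tool_rot: [3.142, -0.0, -2.795]
force: [0.2, 0.3, 1.6]
width: -0.0
gripper_force: 0.4
```

Emit:
{"name": "send_rows", "arguments": {
  "series": [
    {"ax":0,"ay":0,"az":0,"dx":0,"dy":0,"dz":0.1,"hand":1},
    {"ax":0,"ay":0,"az":0,"dx":0,"dy":0,"dz":0.15,"hand":1},
    {"ax":0,"ay":0,"az":0,"dx":0,"dy":0,"dz":0.15,"hand":1}
  ]
}}

```text
clock: 22.25
eef_pos: [563.8, 313.6, 64.9]
tool_rot: [3.142, 0.0, -2.795]
force: [0.2, 0.3, 1.2]
width: 0.0
gripper_force: 0.5
```

Emit:
{"name": "send_rows", "arguments": {
  "series": [
    {"ax":0,"ay":0,"az":0,"dx":0,"dy":0,"dz":0.1,"hand":1},
    {"ax":0,"ay":0,"az":0,"dx":0,"dy":0,"dz":0.15,"hand":1},
    {"ax":0,"ay":0,"az":0,"dx":0,"dy":0,"dz":0.15,"hand":1}
  ]
}}

```text
clock: 22.55
eef_pos: [563.8, 313.6, 64.1]
tool_rot: [3.142, 0.0, -2.795]
force: [-0.5, -0.5, 6.1]
width: 0.1
gripper_force: 2.4
```

Emit:
{"name": "send_rows", "arguments": {
  "series": [
    {"ax":0,"ay":0,"az":0,"dx":0,"dy":0,"dz":0.1,"hand":1},
    {"ax":0,"ay":0,"az":0,"dx":0,"dy":0,"dz":0.15,"hand":1},
    {"ax":0,"ay":0,"az":0,"dx":0,"dy":0,"dz":0.15,"hand":1}
  ]
}}

```text
clock: 22.85
eef_pos: [564.2, 313.8, 63.4]
tool_rot: [3.141, 0.001, -2.795]
force: [-1.4, -0.7, 9.8]
width: 0.2
gripper_force: 4.1
```

Emit:
{"name": "send_rows", "arguments": {
  "series": [
    {"ax":0,"ay":0,"az":0,"dx":0,"dy":0,"dz":-0.5,"hand":1},
    {"ax":0,"ay":0,"az":0,"dx":0,"dy":0,"dz":-2,"hand":1},
    {"ax":0,"ay":0,"az":0,"dx":0,"dy":0,"dz":-5,"hand":1},
    {"ax":0,"ay":0,"az":0,"dx":0,"dy":0,"dz":-9,"hand":1},
    {"ax":0,"ay":0,"az":0,"dx":0,"dy":0,"dz":-13,"hand":1},
    {"ax":0,"ay":0,"az":0,"dx":0,"dy":0,"dz":-15,"hand":1},
    {"ax":0,"ay":0,"az":0,"dx":0,"dy":0,"dz":-15,"hand":1},
    {"ax":0,"ay":0,"az":0,"dx":0,"dy":0,"dz":-15,"hand":1}
  ]
}}

```text
clock: 23.65
eef_pos: [563.7, 313.5, 212.5]
tool_rot: [3.141, 0.001, -2.795]
force: [-0.3, 0.3, -0.2]
width: -0.3
gripper_force: 0.0
```

```bash
python3 -c "
from h import *
w=snap('wrist','w9');a=snap('side','d9');print(read_state()['force'].round(1))
p=proj(w,605*U+102.7*W+np.array([0,0,74])).astype(int);print(p)
y0=max(p[1]-70,0);q=cv2.resize(w['pixels'][y0:y0+140,p[0]-60:p[0]+60,::-1],(420,490),interpolation=cv2.INTER_CUBIC)
for n,X in [('shoulder',595.5*U+102.7*W+np.array([0,0,84])),('tab198',(590.5+48*np.sin(1.98))*U+102.7*W+np.array([0,0,80+48*np.cos(1.98)])),('tab157',638.5*U+102.7*W+np.array([0,0,80]))]:
  r=proj(w,X);print(n,((r-[p[0]-60,y0])*3.5).round())
p=proj(a,610*U+102.7*W+np.array([0,0,80])).astype(int)
c=cv2.resize(a['pixels'][p[1]-25:p[1]+24,p[0]-19:p[0]+19,::-1],(380,490),interpolation=cv2.INTER_CUBIC)
cv2.imwrite('pics/c9.png',np.hstack([q,c]))"
```

```text
[ 0.2  0.2 -0.5]
[275 169]
shoulder [211. 214.]
tab198 [211. 342.]
tab157 [211. 372.]
```

View pics/c9.png

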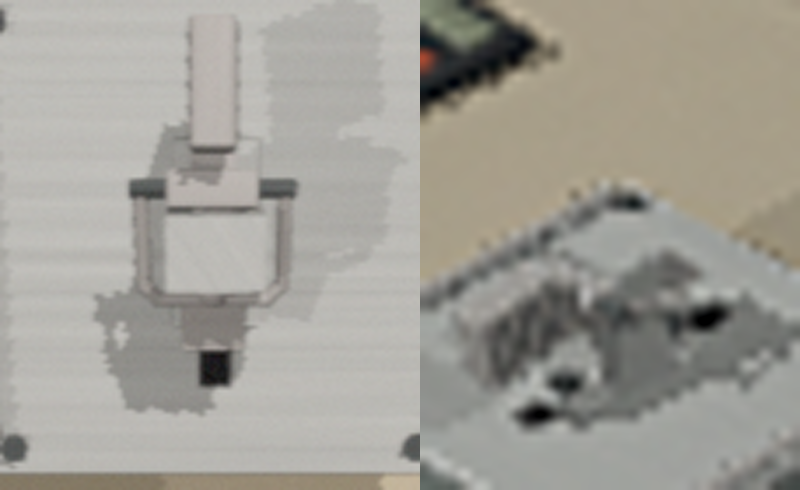

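The head sits against the tongue at row 210. The tab's end is at row 347, against 342 predicted for shut and 372 for lying flat, so the ring is shut. The robot is clear, so I'm handing in.

```bash
python3 -c "
from cell import finish_job
print(finish_job())"
```

```text
the job is handed in; nothing more can be done
None
```

The job is handed in at about 24 s. The pin is home against the tongue (about 7 N push), the ring is snapped shut under its end (about 10 N press), the robot is clear, and the arm was kept clear of the jar, cup and tape, though I took no final picture of them.

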